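# Set the shelf-number drum to 4 and pin it

### The job

Set the number box on the parcel counter to shelf 4: roll its rubber-rimmed drum with a fingertip, pressing gently, until the 4 stands centred in the small window. Then take the lock pin from its wooden stand and put it fully home, upright, in the lock hole of the box so that the drum stays on 4. Press gently on the box and the pin throughout, and leave the mug, the tape roll and the parcel where they are.

Things in the scene. Friction and masses are not known exactly. Their poses are not given: they have to be found in the camera images.
- number_box: Fixed grey metal box, 160 (x) by 156 (y) by 119 mm high; origin at the centre of its underside, z up. A drum lies inside, its axis along the box's y, about 66 mm above the counter. On the top face: at the +y end the drum's black rubber rim, in the middle the window, at the -y end the lock hole in a raised steel bushing. A finger pressing box or drum with over 12 N is too much.
- wheel_top (a point): Nominal top of the rubber rim, mid-width: 132 mm above the counter, 13 above the top face. Rim: radius 66, 44 mm wide (y), in a slot 100 (x) by 48 mm. Feel for the true top: worn bearings set it up to 5 mm higher or lower each time and the rim runs out of true, rising about 6 mm from number 0 to 4. Sprung drum: yields above about 2 N, 1 mm per 4 N more, 10 mm at most. 4 to 7 N rolls it well.
- window (a point): Centre of the 28 by 28 mm window in the box's top face, 119 mm above the counter. The number on top of the drum is read through it, a few mm below the face. Numerals 0 to 9, black on white, 19 mm tall, upright for a reader at the box's -x side; small marks at both sides of the window show its middle.
- lock_hole (a point): Centre of the mouth of the vertical lock hole, 12 mm wide, 15 mm deep, in a 36 by 36 mm bushing; 127 mm above the counter, 8 above the top face. Under it the drum has a toothed wheel, one gap per number. The pin goes home only if a number is centred in the window (within 0.05 rad; its tapered tip draws in a little more); else it stops on a tooth 8 to 18 mm too high.
- drum (a joint): Drum angle in rad. Number n is centred in the window at n x 0.6283 (the 4 at 2.513); stops 0.15 rad beyond 0 and 9. Grows as the top of the rim moves to the box's +x: 66 mm of rim travel is 1 rad. Turning takes about 1 N along the rim; the drum stays where it is left. A fingertip may slip a little on it.
- pin_stand: Fixed wooden block, 56 by 56 by 60 mm, origin at the centre of its underside; an upright hole in the middle of its top holds the lock pin.
- lock_pin: Metal pin, about 45 g, 72 mm long, upright in the stand at first. Origin at the centre of its tip, z up along it: 0 to 30 mm round shank, 10 mm wide, its tip tapered (5 mm wide at the end, 6 mm long); 30 to 72 mm square head 16 by 16 mm, sides along its x and y, to grip (best by its upper half, clear of the box). At first the head's underside rests on the stand's top, 60 mm above the counter.
- pin_shoulder (a point): Centre of the underside of the pin's head, 30 mm above its tip. Fully home, it rests on the mouth of the lock hole. It slides in freely when all is aligned; more than 30 N between pin and box is too much.
- tape_roll: Bystander: roll of brown packing tape lying flat, 100 mm in diameter, 48 mm high, origin at the centre of its underside.
- parcel: Bystander: cardboard parcel 150 by 100 by 50 mm, origin at the centre of its underside.
- mug: Bystander: white mug, 76 mm wide, 90 mm high, origin at the centre of its underside.
Things that resemble listed ones, but are neither listed nor needed, are in the scene too. There is more than one size of the number_box; the one meant has the size given above.

How it is judged:
By the outcome, as a careful person would: the job done as asked, in the order asked, and still so for the second after the job is handed in, with the robot touching nothing.
It also fails if it takes over 72 s, if anything falls off the work surface, if the arm or the gripper's body presses on something with over 40 N, if the wrist force passes 120 N, or if a joint passes its speed limit or range.

### The arm

A 6-joint arm with a two-finger parallel gripper is mounted at the origin on the work surface. World frame = base frame: x ahead of the robot, y to its left, z up, the work surface at z = 0. Lengths are in m, angles in rad, forces in N, time in s.
With the tool pointing down it reaches from about 0.25 to 0.775 m from the base axis. Payload 4 kg.
Tool frame: the origin (TCP) lies at the very end of the fingers, on their centre line; the grasp point (between the pads) lies tcp_to_grasp behind it (tcp_to_grasp is the distance from the TCP to the grasp point, in m); z points along the fingers, y is the direction in which the jaws open and shut (so a half turn about z gives the same grasp; the last joint's range is limited). The gripper opens to 94 mm and grips with 3 to 60 N. Pads are 16 mm wide; open, the fingers measure 119 mm over their backs; the gripper's body (75 mm by 177 mm) begins 78 mm behind the grasp point.
Start: joints at [-1.205, 0.087, 1.371, -0, 1.684, -0.103], TCP at [0.248, -0.491, 0.206] pointing down, gripper open.
Joint ranges: [-3.1, 3.1], [-0.76, 2.03], [0.27, 2.55], [-1.08, 4.22], [0.17, 2.65], [-2.57, 2.57]. Speed limits (rad/s): [2.79, 2.79, 3.14, 3.14, 3.14, 3.14].

### API

Orientations are given as [roll, pitch, yaw] about the fixed x, y, z axes, in that order (R = Rz(yaw) Ry(pitch) Rx(roll)).
In Python, from bench import * gives the robot as it stands.
- The arm moves only by the tool play_rows, never from a script. Its argument "rows" is a list of rows, each a list of 3 entries, a list of its own where there are three numbers: the finger opening in cm, from 0 to 9.4, then the shift along the world's x, y, z in cm, then the turn, a rotation vector about the world's x, y, z in rad. A call has 1 to 8 rows; each row is the pose to reach, as a shift and turn from the pose commanded when the call began; what a row does not reach only later rows make up. A row lasts 1/12 s, in which the tool goes at most 41.7 mm and 7.16 degrees, less where a joint would pass 70% of its speed; a pose out of reach is approached as far as the arm can. A call with a gripper value outside its range is refused whole. The fingers move at their own pace and stop on an object; the grip force is fixed at half the most. Time passes only in rows, so rows that repeat a pose let the fingers close. It gives the time, the measured TCP pose, the force and the opening at its end, in the units of the state.
- get_obs(): the state, without advancing time (a new reading comes with each control period).
- snapshot(name): name is "scene" or "top"; returns a dict with "pixels" (480x640x3 uint8, red, green, blue), "fx", "fy", "cx", "cy" (pixels), "dist_coeffs" ([k1, k2, p1, p2, k3] as OpenCV has them; the pictures are not rectified), "rvec" (rotation vector, rad) and "tvec" (3), from world to camera coordinates, as OpenCV has them. Camera axes: x right, y down, z forward; pixel columns grow to the right and rows downward; lengths in m; the calibration is good to about 2 mm. A picture is of the moment at which its call begins. There is no depth.
- close_job(): hands the job in, once; it reports no verdict.
Trained networks look in the newest picture that a camera, given by its name, has taken for a name from the list of things; names that differ only in an ending like _2 or _b are one class to them, and where a whole thing is asked for, a point or a joint stands for the part that bears it (a point fixed in the world has none). Each returns a list of dicts, best first, with "confidence" (0 to 1); they miss things now and then, are a little off and sometimes report something else, mostly with a low value. They report only what shows in the picture. A call takes as long as a camera call. They do not tell look-alikes from the thing itself.
- silhouettes(camera, label): "mask" (480x640 bool, what is visible of it) and "point" ([row, column] in pixels, amid what is visible of it).
The state is a dict: "time": time; "joint_positions": joint angles; "qvel": joint speeds; "joint_torque": joint torques, N m; "tool_pos": TCP position; "ee_rot": TCP orientation; "wrist_force": force on the tool from outside, world axes, zero at the start; "wrist_torque": the same for the moment, N m; "width": finger opening in m.
Only numpy, scipy, OpenCV 4.12 (cv2) and the standard library are available. Lean on these libraries where they do the work, as an engineer would, in place of code of your own. Each camera call takes 0.05 s, during which the arm holds its last target. There are 200 camera calls.

## Working session

There is one attempt and no reset: what is moved stays moved. The work goes in short steps, Python scripts to look and compute and a tool call to move; the robot and the scene stay as the last step left them, time stands still between calls to the robot, and variables do not carry over. Pictures are saved under pics/ and viewed, about 8 in all and at most 12, crops included, and the job is handed in when it is done.

Besides the shell and the picture viewer there is one more tool, called after ">>>" by a JSON object that holds its "method" and its "body". play_rows: Moves the arm, as the interface text tells. Its arguments: {"type":"object","properties":{"rows":{"type":"array"}},"required":["rows"]}

```bash
mkdir -p pics; cat > h.py <<'E'
from bench import *
import numpy as np, cv2
def cam(n):
    s=snapshot(n); s['K']=np.array([[s['fx'],0,s['cx']],[0,s['fy'],s['cy']],[0,0,1.]]); s['D']=np.array(s['dist_coeffs'],float)
    s['rv']=np.array(s['rvec'],float); s['tv']=np.array(s['tvec'],float); return s
def save(s,f,crop=None,k=1):
    p=s['pixels'][:,:,::-1]
    if crop: r0,r1,c0,c1=crop; p=p[r0:r1,c0:c1]
    cv2.imwrite('pics/'+f,cv2.resize(p,None,fx=k,fy=k,interpolation=cv2.INTER_CUBIC))
def proj(s,P): return cv2.projectPoints(np.array(P,float).reshape(-1,1,3),s['rv'],s['tv'],s['K'],s['D'])[0].reshape(-1,2)
def ray(s,uv,z):
    u=cv2.undistortPoints(np.array(uv,float).reshape(-1,1,2),s['K'],s['D']).reshape(-1,2)
    R=cv2.Rodrigues(s['rv'])[0]; C=-R.T@s['tv'].ravel(); d=np.c_[u,np.ones(len(u))]@R
    return C+d*((z-C[2])/d[:,2])[:,None]
E
python3 - <<'E'
from h import *
for n in ['scene','top']:
    s=cam(n); save(s,n+'0.png'); print(n,s['fx'],-cv2.Rodrigues(s['rv'])[0].T@s['tv'].ravel())
    for l in ['number_box','lock_pin','pin_stand','mug','tape_roll','parcel','window','lock_hole','wheel_top']:
        for d in silhouettes(n,l)[:4]:
            print(l,round(d['confidence'],2),d['point'],d['mask'].sum(), ray(s,[d['point'][::-1]],.06)[0].round(3))
o=get_obs();print(o)
E
```

```text
scene 463.33792830864786 [ 1.02012467 -0.68301368  0.92340047]
number_box 0.83 [157.2, 324.4] 5422 [0.144 0.343 0.06 ]
number_box 0.78 [258.3, 378.9] 5247 [0.572 0.076 0.06 ]
number_box 0.77 [233.8, 321.0] 1945 [0.395 0.044 0.06 ]
pin_stand 0.73 [320.6, 267.1] 802 [ 0.504 -0.264  0.06 ]
mug 0.61 [186.4, 395.2] 785 [0.418 0.371 0.06 ]
tape_roll 0.67 [356.8, 367.8] 1493 [ 0.734 -0.183  0.06 ]
window 0.93 [258.1, 376.0] 5199 [0.565 0.072 0.06 ]
window 0.89 [232.9, 319.8] 2030 [0.391 0.044 0.06 ]
window 0.73 [158.4, 325.6] 5291 [0.152 0.34  0.06 ]
lock_hole 0.92 [235.3, 319.6] 1987 [0.397 0.037 0.06 ]
lock_hole 0.92 [160.3, 327.3] 5398 [0.164 0.335 0.06 ]
lock_hole 0.84 [262.1, 378.6] 5221 [0.579 0.065 0.06 ]
wheel_top 0.78 [232.5, 320.2] 1938 [0.39  0.046 0.06 ]
wheel_top 0.77 [255.4, 378.9] 5077 [0.565 0.085 0.06 ]
wheel_top 0.56 [155.2, 326.4] 5315 [0.141 0.357 0.06 ]
top 490.16724848677626 [ 0.23528259 -0.0134096   1.34311574]
number_box 0.87 [273.7, 281.2] 1775 [0.378 0.064 0.06 ]
number_box 0.82 [351.5, 177.7] 8058 [0.169 0.329 0.06 ]
lock_pin 0.58 [233.6, 397.5] 39 [ 0.49  -0.244 
[... 736 characters left out ...]
1.6] 1749 [0.379 0.063 0.06 ]
{'time': 1.0, 'joint_positions': array([-1.20510507e+00,  8.71611948e-02,  1.37064884e+00, -5.71714744e-06,
        1.68362986e+00, -1.03057513e-01]), 'qvel': array([-0.00093852,  0.00024129,  0.0001899 , -0.00075601,  0.00072938,
        0.00115087]), 'joint_torque': array([-2.41530957e-03, -3.40052998e+01, -3.02608144e+01,  7.13882293e-02,
        2.37305387e-02, -1.22427585e-05]), 'tool_pos': array([ 0.24849794, -0.49069056,  0.2055531 ]), 'ee_rot': array([3.14144129e+00, 2.13657809e-05, 4.68748119e-01]), 'wrist_force': array([-0.68758693, -0.21981674, -0.73367649]), 'wrist_torque': array([-0.01716646, -0.002688  ,  0.02411117]), 'width': 0.09412916262320624}
```

View pics/scene0.png

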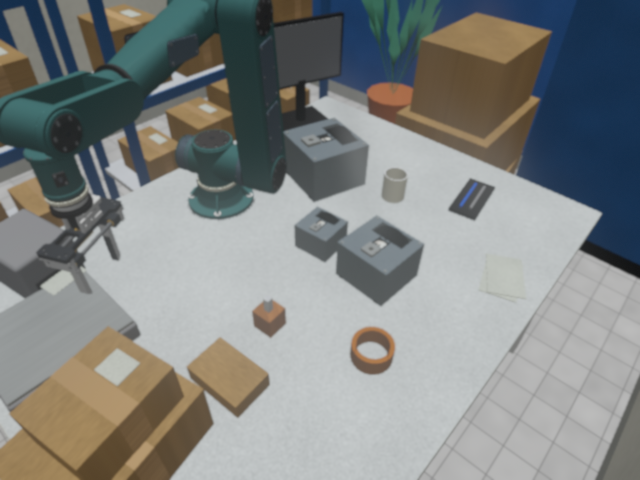

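View pics/top0.png

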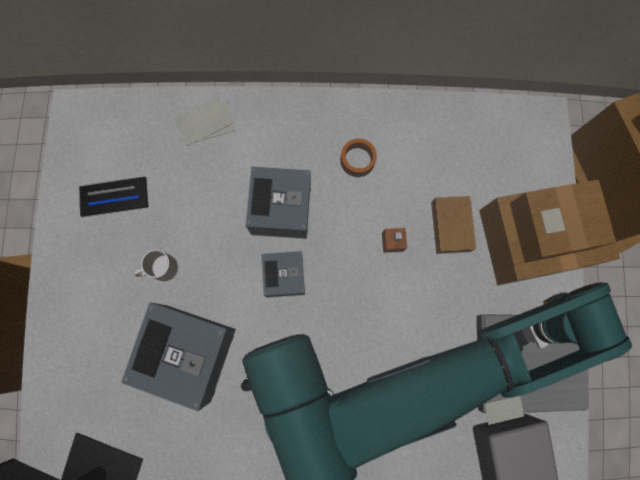

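The images show three boxes. The middle one, at about (202,279) in the top view, has the right footprint of about 62 px; the others are roughly 40 and 85 px. Next I fit the poses of the box and the stand.

```bash
cat > fit.py <<'E'
from h import *
from scipy.optimize import minimize
def box(x,y,a,dx,dy,z0,z1):
    c,s=np.cos(a),np.sin(a)
    return [[x+c*i*dx/2-s*j*dy/2,y+s*i*dx/2+c*j*dy/2,z] for z in(z0,z1) for i in(-1,1) for j in(-1,1)]
def iou(s,P,m):
    k=4; q=np.zeros((480*k,640*k),np.uint8); h=cv2.convexHull((proj(s,P)*k+k/2-.5).round().astype(np.int32)); cv2.fillConvexPoly(q,h,1)
    q=cv2.resize(q.astype(np.float32),(640,480),interpolation=cv2.INTER_AREA); m=m.astype(float)
    return np.minimum(q,m).sum()/np.maximum(q,m).sum()
def fit(obs,x0,dims):
    f=lambda p:-sum(iou(s,box(p[0],p[1],p[2],*dims),m) for s,m in obs)
    r=minimize(f,x0,method='Nelder-Mead',options=dict(initial_simplex=np.array(x0)+np.array([[0,0,0],[.01,0,0],[0,.01,0],[0,0,.08]])))
    return r.x,-r.fun/len(obs)
def best(n,labels,uv):
    for l in labels:
        for d in silhouettes(n,l):
            if np.hypot(*(np.array(d['point'][::-1])-uv))<15: return d['mask']
E
python3 - <<'E'
from fit import *
S=cam('scene');T=cam('top')
ms=best('scene',['number_box','window'],[377,258]);mt=best('top',['window','number_box'],[279,202])
for obs in ([(S,ms),(T,mt)],[(S,ms)],[(T,mt)]): print('box',fit(obs,[.57,.075,-.05],(.16,.156,0,.119)))
p,_=fit([(S,ms),(T,mt)],[.57,.075,-.05],(.16,.156,0,.119))
for d in [(.2,.195,0,.149),(.128,.125,0,.095)]: print('alt size',fit([(S,ms),(T,mt)],[.57,.075,-.05],d))
st=best('top',['pin_stand'],[394,241]);ss=best('scene',['pin_stand'],[267,319])
for n,s,m in(('S',S,ss),('T',T,st)): print('stand',n,fit([(s,m)],[.475,-.235,0.],(.056,.056,0,.06)) if m is not None else None)
for n in('scene','top'):
  for d in silhouettes(n,'lock_pin')[:3]:print(n,d['confidence'],d['point'],d['mask'].sum(),ray(S if n=='scene' else T,[d['point'][::-1]],.09))
a=T['pixels'][160:250,240:320][:,:,::-1];b=T['pixels'][210:270,370:430][:,:,::-1];c=S['pixels'][210:310,325:435][:,:,::-1];e=S['pixels'][285:345,240:300][:,:,::-1]
r=lambda i:cv2.resize(i,(380,290),interpolation=cv2.INTER_CUBIC)
cv2.imwrite('pics/z1.png',np.vstack([np.hstack([r(a),r(b)]),np.hstack([r(c),r(e)])]))
E
```

```text
box (array([ 0.57036925,  0.07423757, -0.05037235]), np.float64(0.9606547294617395))
box (array([ 0.57224876,  0.07278853, -0.04112409]), np.float64(0.9781904479382972))
box (array([ 0.56810598,  0.07536347, -0.06143711]), np.float64(0.9574172955881037))
alt size (array([0.55792486, 0.08746111, 0.06013053]), np.float64(0.6214762838731311))
alt size (array([ 0.58211934,  0.07167455, -0.21238872]), np.float64(0.6625537910640182))
stand S (array([ 0.48018697, -0.23824906,  0.00681363]), np.float64(0.83298755186722))
stand T (array([ 0.47640792, -0.23946372,  0.06275124]), np.float64(0.850293020777837))
scene 0.73 [235.8, 388.8] 444 [[0.55558752 0.13732036 0.09      ]]
scene 0.68 [303.1, 265.0] 91 [[ 0.4818306  -0.24742101  0.09      ]]
scene 0.45 [358.1, 370.0] 1347 [[ 0.74965103 -0.20014447  0.09      ]]
top 0.58 [203.3, 280.6] 4223 [[0.56064555 0.06864501 0.09      ]]
top 0.45 [234.3, 396.7] 65 [[ 0.48262713 -0.23693345  0.09      ]]
```

View pics/z1.png

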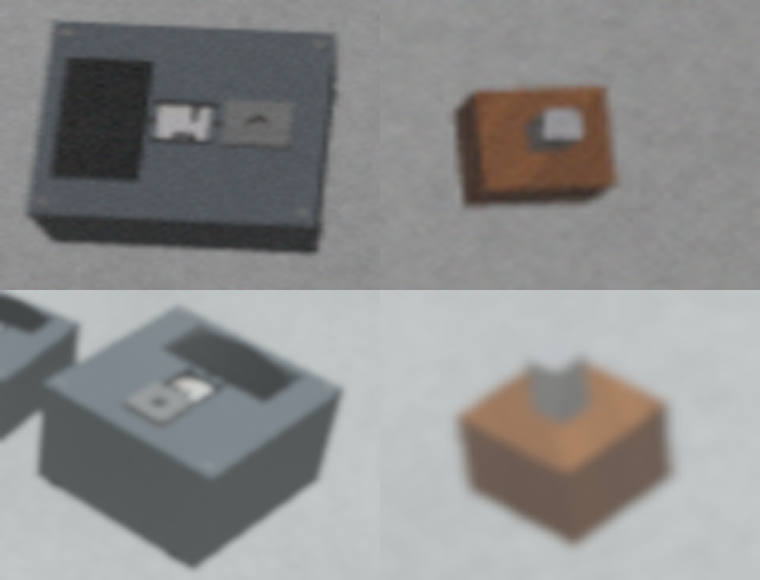

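```bash
cat > feat.py <<'E'
from fit import *
T=cam('top');S=cam('scene')
def show(n,uv,z): print(n,ray(T,[uv],z)[0].round(4))
show('pin',[398.5,235],.102); show('bush',[293.9,197.8],.127)
b=[.5704,.0742,-.05]
c,s=np.cos(b[2]),np.sin(b[2])
w=ray(T,[[293.9,197.8]],.127)[0]; d=w[:2]-b[:2]; print('local',c*d[0]+s*d[1],-s*d[0]+c*d[1])
# subpixel: bright head in top; bushing brightness
g=T['pixels'].astype(float).mean(2)
def cen(g,r0,r1,c0,c1):
    p=g[r0:r1,c0:c1]; print(p.round().astype(int))
cen(g,228,245,390,408); cen(g,186,212,268,308)
# scene: predict
print(proj(S,[w,[w[0],w[1],.119]]),proj(S,[np.r_[ray(T,[[398.5,235]],.102)[0]]]))
E
python3 feat.py
```

```text
pin [ 0.4785 -0.2395  0.102 ]
bush [0.5661 0.0325 0.127 ]
local -0.0022114652526028047 -0.0418253547658537
[[126 118 116 116 113 104 104 106 107 107 107 100 102 102  99 116 143 145]
 [ 96  93  88  89  87  85  85  86  90  89  90  88  89  86  86 108 141 144]
 [ 86  91  87  87  86  82  83  84  87  88  89  87  87  83  84 103 142 147]
 [ 89  86  81  87  87  87  90  87  94  90  88  85  88  81  79 102 135 146]
 [ 87  86  84  86  85  90 108 117 118 114 107  96  88  80  78  98 129 142]
 [ 85  85  85  84  84  92 132 141 143 140 137 114  84  80  82  94 128 141]
 [ 80  80  84  83  79  87 140 147 145 143 141 127  85  81  83  95 121 143]
 [ 86  85  82  81  78  94 139 145 145 144 145 137  88  78  78  90 120 142]
 [ 87  84  83  79  79  96 143 145 144 147 147 141  90  80  83  92 122 141]
 [ 84  83  88  80  76  97 142 142 145 145 146 137  95  80  82  88 115 140]
 [ 83  82  84  82  80  89 120 120 119 126 124 120  87  79  80  88 112 142]
 [ 85  81  90  81  78  74  79  71  74  81  81  86  81  79  80  84 110 141]
 [ 83  84  84  81  77  73  69  73  75  74  80  79  79  83  81  83 103 141]
 [ 88  86  85  84  82  80  80  76  79  78  80  80  81  82  75  84 105 140]
 [ 86  90  87  90  89  86  83  79  77  79  80  79  80  79  79  85 106 140]
 [ 88  90  88  89  87  86  80  79  79  80  79  82  81  77  80  82 100 137]
 [ 87  88  90  91  89  81  80  80  79  79  78  83  80  79  80  83 100 128]]
[[42 43 42 ... 89 90 90]
 [45 45 43 ... 91 88 89]
 [45 44 47 ... 89 86 91]
 ...
 [42 60 80 ... 90 87 82]
 [40 63 83 ... 90 87 80]
 [43 66 84 ... 87 86 81]]
[[369.52068343 247.38656748]
 [369.22672365 249.69262433]] [[266.21408743 297.01537403]]
```

>>> {"method": "play_rows", "body": {"rows": [[0,[2,3.5,1],[0,0,-0.1]],[0,[4,7,1.5],[0,0,-0.2]],[0,[6,10.5,2],[0,0,-0.3]],[0,[8,14,2],[0,0,-0.4]],[0,[10,17.5,2],[0,0,-0.5]],[0,[12,21,2],[0,0,-0.52]],[0,[14,24.5,2],[0,0,-0.52]],[0,[16,28,2],[0,0,-0.52]]]}}

```text
time: 2.17
tool_pos: [0.4091, -0.2089, 0.2259]
ee_rot: [3.141, -0.001, -0.052]
wrist_force: [1.3, -0.3, 0.0]
width: 0.0442
```

```bash
cat > win.py <<'E'
from h import *
import sys
b=[.5692,.0742,-.05]
def win(f,n=2,half=.026,z=.116):
    c,s=np.cos(b[2]),np.sin(b[2]); N=360; out=[]
    for nm in('top','scene'):
        im=0
        for _ in range(n): S=cam(nm); im=im+S['pixels'][:,:,::-1].astype(np.float32)/n
        g=np.linspace(half,-half,N); X,Y=np.meshgrid(g,g,indexing='ij') # rows:+x up, cols:+y left
        Y=Y+.0
        P=np.stack([b[0]+c*X-s*Y,b[1]+s*X+c*Y,np.full_like(X,z)],-1)
        uv=proj(S,P).reshape(N,N,2).astype(np.float32)
        o=cv2.remap(im,uv[...,0],uv[...,1],cv2.INTER_CUBIC); out.append(cv2.convertScaleAbs(cv2.normalize(o,None,0,255,cv2.NORM_MINMAX)))
    cv2.imwrite('pics/'+f,np.hstack(out))
if __name__=='__main__': win(sys.argv[1])
E
python3 win.py w1.png
```

```text
(no output)
```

View pics/w1.png

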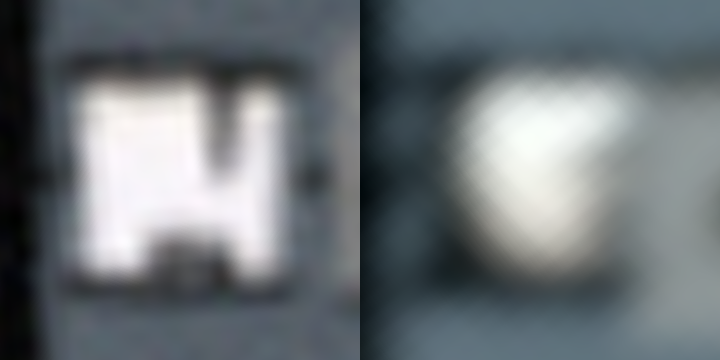

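Top view: the window spans rows 70–285. A plain vertical stroke ends near the middle at (225,180), and the round top of the next numeral starts at (190,240). That looks like "1" leaving and "2" coming, so the angle is about 0.85 rad. I'll move above the rim next.

>>> {"method": "play_rows", "body": {"rows": [[0,[2,3.6,0],[0,0,0]],[0,[4,7.2,0],[0,0,0]],[0,[6,10.8,-1],[0,0,0]],[0,[8,14.4,-2],[0,0,0]],[0,[10,18,-3],[0,0,0]],[0,[12,21.6,-4],[0,0,0]],[0,[14,25.2,-5],[0,0,0]],[0,[15.2,28.2,-6],[0,0,0]]]}}

```text
time: 3.03
tool_pos: [0.5622, 0.0709, 0.1649]
ee_rot: [3.141, -0.001, -0.054]
wrist_force: [0.3, -0.5, 0.4]
width: 0.0003
```

>>> {"method": "play_rows", "body": {"rows": [[0,[0.5,2,-0.5],[0,0,0]],[0,[0.9,4.3,-1.5],[0,0,0]],[0,[0.9,4.3,-2],[0,0,0]],[0,[0.9,4.3,-2],[0,0,0]],[0,[0.9,4.3,-2],[0,0,0]]]}}

```text
time: 3.45
tool_pos: [0.5695, 0.1121, 0.1451]
ee_rot: [3.14, 0.001, -0.054]
wrist_force: [0.1, -0.4, 0.7]
width: 0.0004
```

>>> {"method": "play_rows", "body": {"rows": [[0,[0,0.3,-0.3],[0,0,0]],[0,[0,0.3,-0.5],[0,0,0]],[0,[0,0.3,-0.5],[0,0,0]]]}}

```text
time: 3.7
tool_pos: [0.5695, 0.1162, 0.1406]
ee_rot: [3.141, -0.0, -0.053]
wrist_force: [0.3, -0.2, -0.2]
width: 0.0005
```

>>> {"method": "play_rows", "body": {"rows": [[0,[0,0,-0.1],[0,0,0]],[0,[0,0,-0.2],[0,0,0]],[0,[0,0,-0.2],[0,0,0]]]}}

```text
time: 3.95
tool_pos: [0.5694, 0.1171, 0.1385]
ee_rot: [3.141, 0.0, -0.051]
wrist_force: [-0.0, -0.6, 0.0]
width: 0.0003
```

>>> {"method": "play_rows", "body": {"rows": [[0,[0,0,-0.1],[0,0,0]],[0,[0,0,-0.2],[0,0,0]],[0,[0,0,-0.2],[0,0,0]]]}}

```text
time: 4.2
tool_pos: [0.5693, 0.1174, 0.1362]
ee_rot: [3.141, 0.0, -0.051]
wrist_force: [-0.2, -0.4, 0.6]
width: 0.0006
```

>>> {"method": "play_rows", "body": {"rows": [[0,[0,0,-0.1],[0,0,0]],[0,[0,0,-0.2],[0,0,0]],[0,[0,0,-0.2],[0,0,0]]]}}

```text
time: 4.45
tool_pos: [0.5693, 0.1174, 0.1342]
ee_rot: [3.141, 0.001, -0.051]
wrist_force: [0.3, -0.1, 0.5]
width: 0.0002
```

>>> {"method": "play_rows", "body": {"rows": [[0,[0,0,-0.1],[0,0,0]],[0,[0,0,-0.2],[0,0,0]],[0,[0,0,-0.2],[0,0,0]]]}}

```text
time: 4.7
tool_pos: [0.5694, 0.1173, 0.1322]
ee_rot: [3.141, 0.0, -0.051]
wrist_force: [0.1, -0.4, 0.5]
width: 0.0002
```

>>> {"method": "play_rows", "body": {"rows": [[0,[0,0,-0.1],[0,0,0]],[0,[0,0,-0.2],[0,0,0]],[0,[0,0,-0.2],[0,0,0]]]}}

```text
time: 4.95
tool_pos: [0.5693, 0.1173, 0.1302]
ee_rot: [3.141, 0.0, -0.051]
wrist_force: [-0.7, 0.1, 0.2]
width: 0.0005
```

>>> {"method": "play_rows", "body": {"rows": [[0,[0,0,-0.1],[0,0,0]],[0,[0,0,-0.2],[0,0,0]],[0,[0,0,-0.2],[0,0,0]]]}}

```text
time: 5.2
tool_pos: [0.5694, 0.1173, 0.1282]
ee_rot: [3.141, 0.0, -0.051]
wrist_force: [0.1, 0.2, 0.5]
width: 0.0005
```

>>> {"method": "play_rows", "body": {"rows": [[0,[0,0,-0.1],[0,0,0]],[0,[0,0,-0.2],[0,0,0]],[0,[0,0,-0.2],[0,0,0]]]}}

```text
time: 5.45
tool_pos: [0.5696, 0.1173, 0.1265]
ee_rot: [3.142, -0.0, -0.051]
wrist_force: [-0.3, 0.3, 0.3]
width: 0.0002
```

>>> {"method": "play_rows", "body": {"rows": [[0,[0,0,-0.1],[0,0,0]],[0,[0,0,-0.2],[0,0,0]],[0,[0,0,-0.2],[0,0,0]]]}}

```text
time: 5.7
tool_pos: [0.5698, 0.1175, 0.1255]
ee_rot: [-3.141, -0.001, -0.051]
wrist_force: [-2.2, -0.6, 4.7]
width: 0.0003
```

>>> {"method": "play_rows", "body": {"rows": [[0,[0.2,0,0],[0,0,0]],[0,[0.4,0,0],[0,0,0]],[0,[0.6,0,0],[0,0,0]],[0,[0.8,0,0],[0,0,0]],[0,[1.0,0,0],[0,0,0]],[0,[1.2,0,0],[0,0,0]]]}}

```text
time: 6.2
tool_pos: [0.5823, 0.117, 0.1255]
ee_rot: [3.141, -0.002, -0.051]
wrist_force: [-0.3, -1.1, 5.4]
width: 0.0002
```

```bash
python3 - <<'E'
from win import *
win('w2.png')
S=cam('scene'); p=cv2.resize(S['pixels'][180:310,310:450][:,:,::-1],(720,668),interpolation=cv2.INTER_CUBIC)[:600]
a=cv2.imread('pics/w2.png'); a=cv2.resize(a,(400,200)); p=cv2.resize(p,(400,334)); cv2.imwrite('pics/w2b.png',np.vstack([a,p]))
print(get_obs()['wrist_force'])
E
```

```text
[ 0.88334503 -0.50017569  4.82350593]
```

View pics/w2b.png

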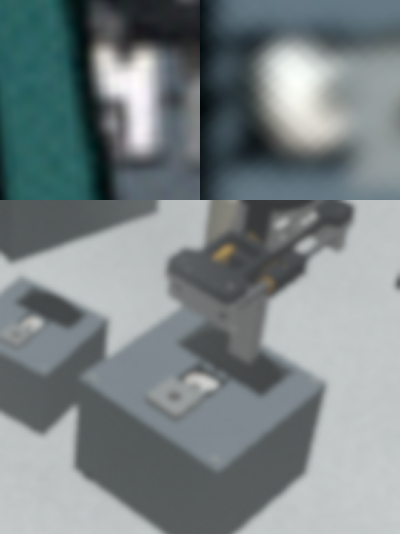

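>>> {"method": "play_rows", "body": {"rows": [[0,[0.25,0,-0.05],[0,0,0]],[0,[0.5,0,-0.1],[0,0,0]],[0,[0.75,0,-0.12],[0,0,0]],[0,[1.0,0,-0.15],[0,0,0]]]}}

```text
time: 6.78
tool_pos: [0.5927, 0.1165, 0.1243]
ee_rot: [3.14, -0.003, -0.052]
wrist_force: [-0.3, -1.5, 5.6]
width: 0.0007
```

>>> {"method": "play_rows", "body": {"rows": [[0,[0,0,1.0],[0,0,0]],[0,[-2,0,1.5],[0,0,0]],[0,[-4.5,0,1.5],[0,0,0]],[0,[-4.5,0,0.8],[0,0,0]],[0,[-4.5,0,0.4],[0,0,0]],[0,[-4.5,0,0.3],[0,0,0]],[0,[-4.5,0,0.2],[0,0,0]],[0,[-4.5,0,0.2],[0,0,0]]]}}

```text
time: 7.45
tool_pos: [0.5468, 0.1174, 0.1251]
ee_rot: [-3.141, 0.001, -0.051]
wrist_force: [-1.9, 1.2, 2.9]
width: 0.0
```

>>> {"method": "play_rows", "body": {"rows": [[0,[0.2,0,-0.05],[0,0,0]],[0,[0.5,0,0.0],[0,0,0]],[0,[0.8,0,0.03],[0,0,0]],[0,[1.1,0,0.06],[0,0,0]],[0,[1.4,0,0.08],[0,0,0]],[0,[1.7,0,0.1],[0,0,0]],[0,[2.0,0,0.12],[0,0,0]],[0,[2.3,0,0.14],[0,0,0]]]}}

```text
time: 8.12
tool_pos: [0.571, 0.1164, 0.1275]
ee_rot: [3.14, -0.003, -0.052]
wrist_force: [-0.7, -1.3, 4.9]
width: 0.0006
```

>>> {"method": "play_rows", "body": {"rows": [[0,[0.3,0,0.01],[0,0,0]],[0,[0.6,0,0.02],[0,0,0]],[0,[0.9,0,0.03],[0,0,0]],[0,[1.2,0,0.01],[0,0,0]],[0,[1.5,0,-0.01],[0,0,0]],[0,[1.8,0,-0.04],[0,0,0]],[0,[2.1,0,-0.08],[0,0,0]]]}}

```text
time: 8.7
tool_pos: [0.5921, 0.1161, 0.1266]
ee_rot: [3.14, -0.003, -0.052]
wrist_force: [-0.2, -3.4, 4.8]
width: 0.0004
```

```bash
python3 win.py w3.png
```

```text
(no output)
```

View pics/w3.png

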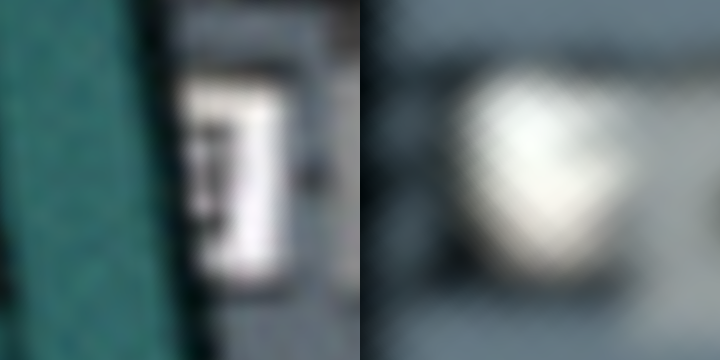

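>>> {"method": "play_rows", "body": {"rows": [[0,[0,0,1.0],[0,0,0]],[0,[-2,0,1.5],[0,0,0]],[0,[-4.2,0,1.5],[0,0,0]],[0,[-4.2,0,0.8],[0,0,0]],[0,[-4.2,0,0.4],[0,0,0]],[0,[-4.2,0,0.3],[0,0,0]],[0,[-4.2,0,0.2],[0,0,0]],[0,[-4.2,0,0.2],[0,0,0]]]}}

```text
time: 9.57
tool_pos: [0.5489, 0.1177, 0.1275]
ee_rot: [-3.141, 0.001, -0.051]
wrist_force: [-1.2, 1.2, 2.8]
width: 0.0003
```

>>> {"method": "play_rows", "body": {"rows": [[0,[0.2,0,-0.05],[0,0,0]],[0,[0.5,0,0.0],[0,0,0]],[0,[0.8,0,0.03],[0,0,0]],[0,[1.1,0,0.06],[0,0,0]],[0,[1.4,0,0.08],[0,0,0]],[0,[1.7,0,0.1],[0,0,0]],[0,[2.0,0,0.12],[0,0,0]],[0,[2.3,0,0.13],[0,0,0]]]}}

```text
time: 10.23
tool_pos: [0.572, 0.1168, 0.1291]
ee_rot: [3.141, -0.0, -0.052]
wrist_force: [-1.2, -1.3, 4.7]
width: 0.0002
```

>>> {"method": "play_rows", "body": {"rows": [[0,[0.3,0,0.01],[0,0,0]],[0,[0.6,0,0.02],[0,0,0]],[0,[0.9,0,0.02],[0,0,0]],[0,[1.2,0,0.0],[0,0,0]],[0,[1.5,0,-0.02],[0,0,0]],[0,[1.8,0,-0.05],[0,0,0]],[0,[1.8,0,-0.05],[0,0,0]]]}}

```text
time: 10.82
tool_pos: [0.5904, 0.1172, 0.1283]
ee_rot: [3.141, -0.001, -0.051]
wrist_force: [1.2, -2.9, 4.3]
width: 0.0005
```

```bash
python3 win.py w4.png
```

```text
(no output)
```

View pics/w4.png

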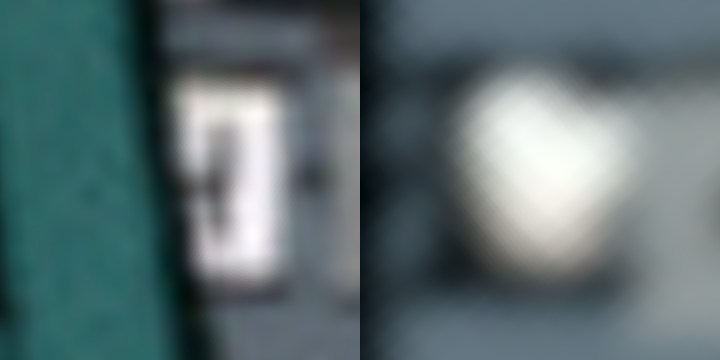

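>>> {"method": "play_rows", "body": {"rows": [[0,[0,0,2],[0,0,0]],[1,[0,0,5],[0,0,0]],[3,[-1,-3,7],[0,0,0]],[5,[-2,-7,7],[0,0,0]],[5,[-3.2,-11,7],[0,0,0]],[5,[-4.5,-15,7],[0,0,0]],[5,[-5.7,-19,7],[0,0,0]],[5,[-7,-23,7],[0,0,0]]]}}

```text
time: 11.68
tool_pos: [0.5184, -0.1117, 0.1969]
ee_rot: [-3.139, 0.002, -0.05]
wrist_force: [0.6, -0.7, 0.0]
width: 0.0436
```

>>> {"method": "play_rows", "body": {"rows": [[5,[-1,-4,0],[0,0,0]],[5,[-2.2,-8,-1],[0,0,0]],[5,[-4.2,-12.7,-3],[0,0,0]],[5,[-4.2,-12.7,-6],[0,0,0]],[5,[-4.2,-12.7,-6],[0,0,0]]]}}

```text
time: 12.1
tool_pos: [0.4724, -0.2381, 0.1298]
ee_rot: [-3.133, 0.013, -0.056]
wrist_force: [-0.9, 0.2, -2.9]
width: 0.0501
```

```bash
python3 - <<'E'
from win import *
win('w5.png')
T=cam('top');S=cam('scene')
r=lambda i:cv2.resize(i,(360,270),interpolation=cv2.INTER_CUBIC)
o=get_obs();t=o['tool_pos'];print(t,o['ee_rot'])
def mk(C,r0,r1,c0,c1):
    p=C['pixels'][:,:,::-1].copy(); q=cv2.resize(p[r0:r1,c0:c1],(360,270),interpolation=cv2.INTER_CUBIC)
    for P,col in(((.4785,-.2395,.102),(0,0,255)),((t[0],t[1],t[2]),(0,255,0))):
        u=(proj(C,[P])[0]-[c0,r0]+.5)*[360/(c1-c0),270/(r1-r0)]; cv2.circle(q,tuple(int(v) for v in u),3,col,1)
    return q
a=cv2.imread('pics/w5.png')
cv2.imwrite('pics/g1.png',np.vstack([a,np.hstack([mk(T,205,265,360,440),mk(S,255,345,210,330)])])[:600*2])
E
python3 -c "
import cv2;i=cv2.imread('pics/g1.png');print(i.shape);cv2.imwrite('pics/g1.png',cv2.resize(i,(685,600)))"
```

```text
[ 0.47950362 -0.23784849  0.14048005] [ 3.14051419 -0.00343784 -0.04888736]
(630, 720, 3)
```

View pics/g1.png

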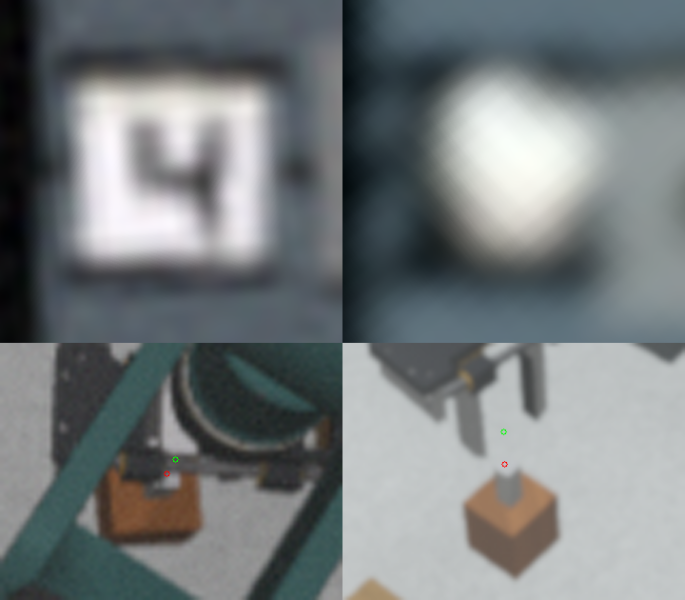

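The 4 reads clearly and is centred once parallax is allowed for. The pin sits under the gripper centre, at about (508,472) in the scene crop. I'll lower and grip it.

>>> {"method": "play_rows", "body": {"rows": [[5,[0.05,-0.2,-2],[0,0,0]],[5,[0.05,-0.2,-4],[0,0,0]],[5,[0.05,-0.2,-5.5],[0,0,0]],[5,[0.05,-0.2,-5.7],[0,0,0]],[5,[0.05,-0.2,-5.7],[0,0,0]],[5,[0.05,-0.2,-5.7],[0,0,0]]]}}

```text
time: 12.9
tool_pos: [0.4796, -0.2407, 0.0832]
ee_rot: [3.14, -0.003, -0.05]
wrist_force: [-0.7, 0.0, 0.3]
width: 0.0502
```

>>> {"method": "play_rows", "body": {"rows": [[3,[0,0,0],[0,0,0]],[2.2,[0,0,0],[0,0,0]],[1.9,[0,0,0],[0,0,0]],[1.7,[0,0,0],[0,0,0]],[1.2,[0,0,0],[0,0,0]],[1,[0,0,0],[0,0,0]],[1,[0,0,0],[0,0,0]]]}}

```text
time: 13.48
tool_pos: [0.4783, -0.2405, 0.0816]
ee_rot: [-3.141, -0.0, -0.051]
wrist_force: [-0.5, 0.8, 1.2]
width: 0.016
```

>>> {"method": "play_rows", "body": {"rows": [[1,[0,0,1],[0,0,0]],[1,[0,0,3],[0,0,0]],[1,[0,0,6],[0,0,0]],[1,[0,0,9],[0,0,0]],[1,[1,3,12],[0,0,0]],[1,[2,6.5,12.5],[0,0,0]],[1,[3,10,12.5],[0,0,0]],[1,[4,13.5,12.5],[0,0,0]]]}}

```text
time: 14.15
tool_pos: [0.5191, -0.105, 0.2087]
ee_rot: [3.14, -0.004, -0.053]
wrist_force: [0.6, 0.8, -0.1]
width: 0.0158
```

>>> {"method": "play_rows", "body": {"rows": [[1,[1,3,0],[0,0,0]],[1,[2,6,0],[0,0,0]],[1,[3,9,0],[0,0,0]],[1,[4,11.5,0],[0,0,0]],[1,[4.8,13.7,0],[0,0,0]],[1,[4.8,13.8,-1],[0,0,0]],[1,[4.8,13.8,-1],[0,0,0]],[1,[4.8,13.8,-1],[0,0,0]]]}}

```text
time: 14.82
tool_pos: [0.5656, 0.0317, 0.1955]
ee_rot: [3.141, 0.002, -0.051]
wrist_force: [0.1, -0.8, -1.1]
width: 0.0156
```

```bash
cat > g.py <<'E'
from h import *
import sys
S=0;im=0;n=4
def avg(nm):
    im=0
    for _ in range(4): S=cam(nm); im=im+S['pixels'][:,:,::-1].astype(np.float32)/4
    return S,im.clip(0,255).astype(np.uint8)
o=get_obs();t=o['tool_pos'];print(t,o['ee_rot'],o['wrist_force'])
tip=np.array([t[0],t[1],t[2]-.0516]); h=[.5661,.0325,.127]
out=[]
for nm in('scene','top'):
    C,im=avg(nm); u=proj(C,[h])[0]; c0,r0=int(u[0])-33,int(u[1])-40; k=6
    q=cv2.resize(im[r0:r0+60,c0:c0+66],None,fx=k,fy=k,interpolation=cv2.INTER_CUBIC)
    for P,col in((h,(0,0,255)),(tip,(0,255,0)),(t,(255,0,0))):
        v=(proj(C,[P])[0]-[c0,r0]+.5)*k; cv2.circle(q,tuple(int(x) for x in v),3,col,1); print(nm,v.round(1))
    out.append(q)
cv2.imwrite('pics/'+sys.argv[1],np.hstack(out))
E
python3 g.py g2.png
```

```text
[0.56555987 0.0317028  0.1955437 ] [ 3.14059608e+00  2.27968362e-03 -5.12654714e-02] [ 0.09618031 -0.78451869 -1.08129152]
scene [204.1 245.4]
scene [205.6 216. ]
scene [217.6 121.6]
top [206.5 247.8]
top [207.1 238.5]
top [203.1 204.4]
```

View pics/g2.png

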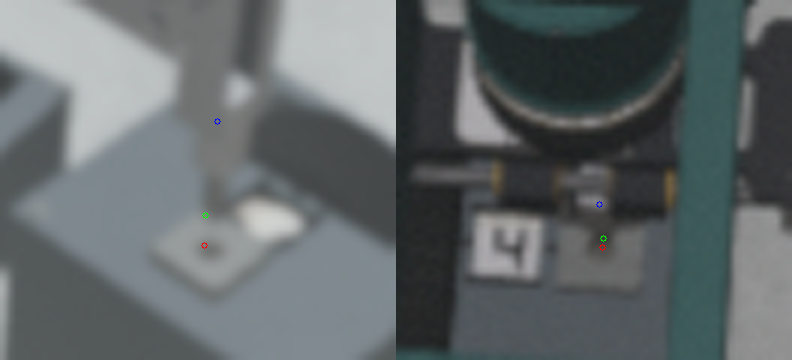

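```bash
cat > g3.py <<'E'
from h import *
import sys
o=get_obs();t=o['tool_pos'];print(t,o['wrist_force'])
h=np.array([.5661,.0325,.127]); k=14; out=[]
for nm in('scene','top'):
    im=0
    for _ in range(8): C=cam(nm); im=im+C['pixels'][:,:,::-1].astype(np.float32)/8
    u=proj(C,[h])[0]; c0,r0=int(u[0])-13,int(u[1])-(22 if nm=='scene' else 26)
    q=im[r0:r0+38,c0:c0+28].mean(2); q=cv2.resize((np.clip((q-q.min())/(np.percentile(q,97)-q.min()),0,1)*255).astype(np.uint8),None,fx=k,fy=k,interpolation=cv2.INTER_CUBIC)
    q=cv2.cvtColor(q,cv2.COLOR_GRAY2BGR)
    P=[h,[t[0],t[1],t[2]-.0516],[t[0],t[1],t[2]-.0216],[t[0],t[1],t[2]+.0204]]
    for p in P:
        v=(proj(C,[p])[0]-[c0,r0]+.5)*k; cv2.circle(q,tuple(int(x) for x in v),2,(0,0,255),-1); print(nm,v.round(1))
    J=[(proj(C,[h+d])[0]-proj(C,[h])[0])*k*1 for d in np.eye(3)*.001]; print('px per mm x,y,z',np.round(J,2).tolist())
    out.append(q)
cv2.imwrite('pics/'+sys.argv[1],np.hstack(out))
E
python3 g3.py g3.png
```

```text
[0.56632131 0.03164585 0.1967671 ] [ 0.36757784  0.07817021 -0.40223223]
scene [196.2 320.5]
scene [203.7 249.1]
scene [219.8 122.6]
scene [243.2 -62.4]
px per mm x,y,z [[4.46, 2.65], [3.4, -2.83], [0.52, -4.06]]
top [201.8 382.2]
top [203.4 354.5]
top [198.1 309. ]
top [190.1 241.3]
px per mm x,y,z [[0.12, -5.28], [-5.46, -0.08], [-0.17, -1.44]]
```

View pics/g3.png

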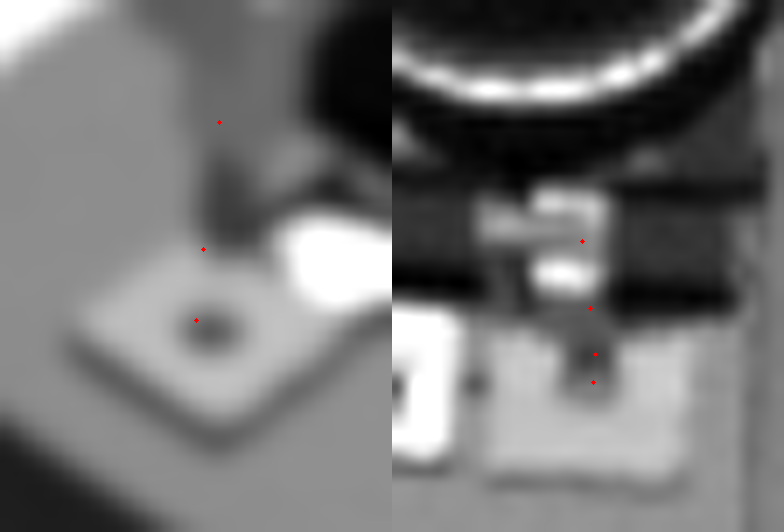

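>>> {"method": "play_rows", "body": {"rows": [[1,[-0.08,-0.12,-0.5],[0,0,0]],[1,[-0.08,-0.12,-1.0],[0,0,0]],[1,[-0.08,-0.12,-1.4],[0,0,0]],[1,[-0.08,-0.12,-1.7],[0,0,0]],[1,[-0.08,-0.12,-1.9],[0,0,0]],[1,[-0.08,-0.12,-2.1],[0,0,0]],[1,[-0.08,-0.12,-2.1],[0,0,0]]]}}

```text
time: 16.6
tool_pos: [0.5653, 0.0311, 0.1748]
ee_rot: [3.141, 0.001, -0.051]
wrist_force: [-0.4, -0.3, -0.8]
width: 0.0158
```

>>> {"method": "play_rows", "body": {"rows": [[1,[0,0,-0.15],[0,0,0]],[1,[0,0,-0.3],[0,0,0]],[1,[0,0,-0.3],[0,0,0]]]}}

```text
time: 16.85
tool_pos: [0.5656, 0.0312, 0.1723]
ee_rot: [-3.141, -0.0, -0.051]
wrist_force: [0.5, 1.2, -0.9]
width: 0.0157
```

>>> {"method": "play_rows", "body": {"rows": [[1,[0,0,-0.15],[0,0,0]],[1,[0,0,-0.3],[0,0,0]],[1,[0,0,-0.4],[0,0,0]],[1,[0,0,-0.4],[0,0,0]]]}}

```text
time: 17.18
tool_pos: [0.5655, 0.0313, 0.1682]
ee_rot: [-3.141, -0.0, -0.051]
wrist_force: [0.6, 1.3, -1.8]
width: 0.0156
```

>>> {"method": "play_rows", "body": {"rows": [[1,[0,0.03,-0.15],[0,0,0]],[1,[0,0.05,-0.3],[0,0,0]],[1,[0,0.05,-0.45],[0,0,0]],[1,[0,0.05,-0.6],[0,0,0]],[1,[0,0.05,-0.6],[0,0,0]]]}}

```text
time: 17.6
tool_pos: [0.5654, 0.0316, 0.1619]
ee_rot: [3.142, 0.0, -0.051]
wrist_force: [0.7, 0.8, -1.2]
width: 0.0159
```

>>> {"method": "play_rows", "body": {"rows": [[1,[0,0.03,-0.15],[0,0,0]],[1,[0,0.03,-0.3],[0,0,0]],[1,[0,0.03,-0.45],[0,0,0]],[1,[0,0.03,-0.6],[0,0,0]],[1,[0,0.03,-0.6],[0,0,0]]]}}

```text
time: 18.02
tool_pos: [0.5653, 0.0318, 0.1559]
ee_rot: [3.141, 0.001, -0.051]
wrist_force: [-0.0, -0.1, -1.4]
width: 0.0159
```

>>> {"method": "play_rows", "body": {"rows": [[1,[0,0,-0.15],[0,0,0]],[1,[0,0,-0.3],[0,0,0]],[1,[0,0,-0.45],[0,0,0]],[1,[0,0,-0.6],[0,0,0]],[1,[0,0,-0.7],[0,0,0]],[1,[0,0,-0.7],[0,0,0]]]}}

```text
time: 18.52
tool_pos: [0.5653, 0.0319, 0.149]
ee_rot: [3.142, 0.001, -0.051]
wrist_force: [-0.5, -0.5, -0.9]
width: 0.0157
```

>>> {"method": "play_rows", "body": {"rows": [[1,[0,0,-0.1],[0,0,0]],[1,[0,0,-0.2],[0,0,0]],[1,[0,0,-0.2],[0,0,0]]]}}

```text
time: 18.77
tool_pos: [0.5657, 0.0319, 0.1486]
ee_rot: [3.141, -0.001, -0.051]
wrist_force: [-1.1, 0.1, 3.4]
width: 0.016
```

Contact came at TCP z = 148.6 mm, exactly the predicted home height, with 3.4 N. I'll release and back off.

>>> {"method": "play_rows", "body": {"rows": [[1,[0,0,0.12],[0,0,0]],[2.5,[0,0,0.12],[0,0,0]],[4,[0,0,0.12],[0,0,0]],[5,[0,0,0.12],[0,0,0]],[5,[0,0,0.12],[0,0,0]],[5,[0,0,2],[0,0,0]],[5,[0,0,4],[0,0,0]],[5,[0,0,6],[0,0,0]]]}}

```text
time: 19.43
tool_pos: [0.5651, 0.0319, 0.2073]
ee_rot: [3.141, 0.002, -0.051]
wrist_force: [0.1, 0.4, 0.3]
width: 0.0502
```

>>> {"method": "play_rows", "body": {"rows": [[5,[0,0,2],[0,0,0]],[5,[-3,-3,4],[0,0,0]],[5,[-5,-6,4],[0,0,0]],[5,[-7,-9,4],[0,0,0]],[5,[-9,-12,4],[0,0,0]],[5,[-11,-15,4],[0,0,0]],[5,[-13,-18,4],[0,0,0]],[5,[-13,-21,4],[0,0,0]]]}}

```text
time: 20.1
tool_pos: [0.4329, -0.1791, 0.2483]
ee_rot: [3.141, -0.0, -0.052]
wrist_force: [0.8, -1.0, -0.3]
width: 0.0499
```

```bash
python3 - <<'E'
from h import *
out=[]
for nm in('top','scene'):
    C=cam(nm); u=proj(C,[[.568,.06,.13]])[0].astype(int); out.append(cv2.resize(C['pixels'][u[1]-34:u[1]+34,u[0]-34:u[0]+34][:,:,::-1],(390,390),interpolation=cv2.INTER_CUBIC))
    for l in('mug','tape_roll','parcel'):
        for d in silhouettes(nm,l)[:1]: print(nm,l,d['point'])
cv2.imwrite('pics/f.png',np.hstack(out))
E
```

```text
top mug [266.0, 157.6]
top tape_roll [145.5, 359.9]
top parcel [235.2, 466.0]
scene mug [188.6, 394.3]
scene tape_roll [359.5, 370.3]
scene parcel [377.1, 230.8]
```

View pics/f.png

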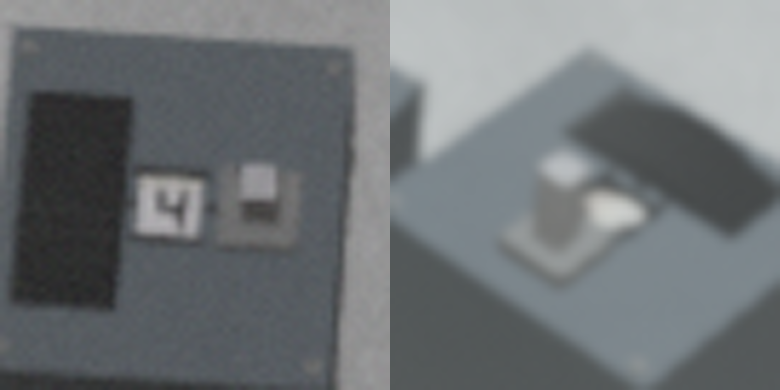

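The top view shows the 4 centred at (170,208). The pin stands upright on the bushing at (258,190). Handing in.

```bash
python3 -c "
from bench import *
print(close_job())"
```

```text
the job is handed in; nothing more can be done
None
```

The number box is set to 4 and the lock pin is fully home and upright in its lock hole. I handed the job in at about 20 s of the 72 s allowed.

- **Drum:** I felt for the rim top, about 126 mm above the counter at first contact. Three strokes of about 110 mm in total then rolled it to 4. The readings taken while rolling showed about 3 to 6 N downward, below the 12 N limit.
- **Pin:** I gripped it squarely (16 mm opening) and lowered it in small steps. It met almost no resistance until it seated at the predicted height (TCP at 148.6 mm) with 3.4 N, so no tooth stopped it.
- **Last checks:** With the arm away, the top camera shows the 4 centred in the window. Both views show the pin's head resting upright on the bushing.
- **What disagreed:**
  - The two cameras differed by a few mm on where the hole was. I used a compromise and felt the way in.
  - The mug and tape roll were detected within a few pixels of their first positions in both views; the tape roll was off by up to about 9 px in the top view.
  - The parcel's detected point in the top view shifted by about 18 px, probably because the arm partly hid it. There was no earlier scene detection to compare it with. I did not check it further; the gripper was only lowered near it at the pin stand and showed no unexpected contact force there.

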